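# Gauge the sign stand for its open slot

## Robot

A 6-joint arm with a two-finger parallel gripper is mounted at the origin on the work surface. World frame = base frame: x ahead of the robot, y to its left, z up, the work surface at z = 0. Lengths are in m, angles in rad, forces in N, time in s.
With the tool pointing down it reaches from about 0.3 to 0.875 m from the base axis. Payload 6.4 kg.
Tool frame: the origin (TCP) lies midway between the tips of the shut fingers; the grasp point (between the pads) lies env.grip_point_offset behind it (env.grip_point_offset is the distance from the TCP to the grasp point, in m); z points along the fingers, x is the direction in which the jaws open and shut, and the axes are right-handed (so a half turn about z gives the same grasp; the last joint's range is limited). The gripper opens to 85 mm and grips with 20 to 120 N. Pads are 22 mm wide; open, the fingers measure 114 mm over their backs; the gripper's body (76 mm by 85 mm) begins 54 mm behind the grasp point. The pads swing forward as they close: fully open they stand 13 mm farther back than shut.
Start: joints at [-1.478, 0.181, 1.607, -0, 1.354, -0.206], TCP at [0.169, -0.55, 0.231] pointing down, gripper open.
Joint ranges: [-2.99, 2.99], [-0.89, 2.07], [0.3, 2.58], [-1.14, 4.28], [0, 2.63], [-3.12, 3.12]. Speed limits (rad/s): [2.57, 2.57, 3.01, 3.14, 3.14, 3.14].

## Interface

Orientations are given as a unit quaternion [w, x, y, z].
In Python, from workcell import env gives the robot as it stands.
- The arm moves only by the tool carry_out, never from a script. Its argument "rows" is a list of rows, each a list of 5 numbers: the shift along the tool's x, y, z in cm, then the turn about the tool's z in degrees, then the opening, from -1 (shut) to 1 (fully open). In form: [[dx, dy, dz, roll, hand], ...]. A call has 1 to 20 rows; each row shifts and turns the commanded pose from where the row before left it, along the tool's axes as they then stand; what a row does not reach is not made up. A row lasts 1/10 s, in which the tool goes at most 50 mm and 8.59 degrees, less where a joint would pass 70% of its speed; a pose out of reach is approached as far as the arm can. A call with a gripper value outside its range is refused whole. The fingers move at their own pace and stop on an object; "newtons" is the grip in N (left out, the last holds). Time passes only in rows, so rows that do not move let the fingers close. It gives the time, the measured TCP pose, the force and the opening at its end, in the units of the state.
- env.state(): the state, without advancing time (a new reading comes with each control period).
- env.snapshot(name): name is "side" or "top"; returns the picture (420x560x3 uint8, red, green, blue); there is no depth.
- env.camera_info(name): a dict with "camera_matrix" (3x3 intrinsics, pixels), "distortion" ([k1, k2, p1, p2, k3] as OpenCV has them; the pictures are not rectified), "R" (3x3) and "t" (3): a world point X has camera coordinates R X + t. Camera axes: x right, y down, z forward; pixel columns grow to the right and rows downward; lengths in m; the calibration is good to about 2 mm. A picture is of the moment at which its call begins. camera_info takes no time and is no camera call.
- env.finish_job(): hands the job in, once; it reports no verdict.
The state is a dict: "time_s": time; "joints": joint angles; "qvel": joint speeds; "joint_torque": joint torques, N m; "eef_pos": TCP position; "orientation": TCP orientation; "wrist_force": force on the tool from outside, world axes, zero at the start; "moment": the same for the moment, N m; "grip_width": opening from 0.0 (shut) to 1.0 (fully open).
Only numpy, scipy, OpenCV 4.12 (cv2) and the standard library are available. Lean on these libraries where they do the work, as an engineer would, in place of code of your own. Each camera call takes 0.05 s, during which the arm holds its last target.

## Task

The counter-top sign stand has four slots, but the locking bar hidden inside shuts most of them off part-way down. Take the yellow-handled gauge blade from its wooden holder and test every slot in turn, starting at the end farthest from the holder: slide the held blade gently down until it jams or is fully home, never forcing a jam. Finally, in a slot that takes the whole blade, push it fully home, let go and leave it standing there as a marker, with the other things on the counter undisturbed.

Things in the scene. Friction and masses are not known exactly. Their poses are not given: they have to be found in the camera images.
- stand: Fixed sign stand: red box 100 mm deep (x), 300 mm long (y), 55 mm high; white top 12 mm thick, four slots ringed in green. Origin: centre of its underside; z up. Inside, a hidden bar stops a blade 18 to 31 mm below the top; at least one slot (at times two), different each run, takes all 45 mm. Top and bar sit on rubber: they sink 1 mm per 6 N, 6 mm at most. Keep blade and fingers against it under 30 N.
- slot1 (a point): The first (farthest from the holder) of four slots in the stand's white top (slot1 to slot4 run along its +y, 58 mm apart): 32 mm long (x), 6.4 mm wide (y), edges broken 1 mm. Point: nominal middle of the mouth, 55 mm up; axes as the stand's, z up. The white top is fitted with play: all four real slots lie shifted together along y by one unknown amount, up to 4 mm either way.
- slot2 (a point): The second of four slots in the stand's white top (slot1 to slot4 run along its +y, 58 mm apart): 32 mm long (x), 6.4 mm wide (y), edges broken 1 mm. Point: nominal middle of the mouth, 55 mm up; axes as the stand's, z up. The white top is fitted with play: all four real slots lie shifted together along y by one unknown amount, up to 4 mm either way.
- slot3 (a point): The third of four slots in the stand's white top (slot1 to slot4 run along its +y, 58 mm apart): 32 mm long (x), 6.4 mm wide (y), edges broken 1 mm. Point: nominal middle of the mouth, 55 mm up; axes as the stand's, z up. The white top is fitted with play: all four real slots lie shifted together along y by one unknown amount, up to 4 mm either way.
- slot4 (a point): The last of four slots in the stand's white top (slot1 to slot4 run along its +y, 58 mm apart): 32 mm long (x), 6.4 mm wide (y), edges broken 1 mm. Point: nominal middle of the mouth, 55 mm up; axes as the stand's, z up. The white top is fitted with play: all four real slots lie shifted together along y by one unknown amount, up to 4 mm either way.
- gauge_handle (a point): Centre of the gauge's yellow handle, a block 30 mm (its x) by 22 mm (its y) by 50 mm (its z, up). Grip it across the 22 mm, from above. The steel blade, 24 mm wide (x), 4 mm thick (y), 45 mm long, is centred below it: the shoulder (handle underside) is 25 mm and the tip 70 mm below this point. About 80 g. It starts upright, its shoulder on the holder's top.
- gauge_tip (a point): Middle of the bottom end of the gauge's blade, 70 mm below the handle's centre; axes as the handle's. When the gauge is home in the stand this point is 45 mm below the stand's top and the shoulder lies on the top.
- holder: Fixed plywood block 70 mm (x) by 60 mm (y) by 55 mm high with a slot in its top, 27 mm (x) by 7 mm (y) and 49 mm deep, in which the gauge starts. Origin: centre of its underside; the slot runs along its x. Nothing holds the gauge in: pull it straight up 50 mm to clear.
- tin: Bystander: red and green can, 64 mm across, 95 mm high; origin under its centre.
- tree: Bystander: green cone-shaped tree ornament, 72 mm across, 115 mm high; origin under its centre.
- giftbox: Bystander: red box with gold bands, 80 x 80 x 55 mm; origin under its centre.
- spool: Bystander: red spool lying flat, 60 mm across, 32 mm high; origin under its centre.
- globe: Bystander: glass ball on a wooden foot, 68 mm across, 78 mm high; origin under its centre.
- tape: Bystander: black tape dispenser, 130 x 50 mm, 78 mm high; origin under its centre, length along x.
- bell: Bystander: brass bell, 52 mm across, 49 mm high; origin under its centre.
- gauge: The whole gauge (yellow handle and steel blade); origin at the middle of the blade's bottom end, same as gauge_tip, z up along the blade.
Not all that is in view belongs to the job. Leave any pink look-alike of the gauge alone.

How it is judged:
By the outcome, as a careful person would: the job done as asked, in the order asked, and still so for the second after the job is handed in, with the robot touching nothing.
It also fails if it takes over 72 s, if anything falls off the work surface, if the arm or the gripper's body presses on something with over 40 N, if the wrist force passes 120 N, or if a joint passes its speed limit or range.

## Working session

There is one attempt and no reset: what is moved stays moved. The work goes in short steps, Python scripts to look and compute and a tool call to move; the robot and the scene stay as the last step left them, time stands still between calls to the robot, and variables do not carry over. Pictures are saved under pics/ and viewed, and the job is handed in when it is done.

Besides the shell and the picture viewer there is one more tool, called after "Call:" by a JSON object that holds its "api" and its "payload", one argument or row to a line. carry_out: Moves the arm, as the interface text tells. Its arguments: {"type":"object","properties":{"rows":{"type":"array","items":{"type":"array","items":{"type":"number"}}},"newtons":{"type":"number"}},"required":["rows"]}

```bash
ls; mkdir -p pics; python3 - <<'E'
from workcell import env
import cv2,numpy as np
print(env.grip_point_offset, env.state())
for n in("side","top"):
    im=env.snapshot(n); cv2.imwrite(f"pics/{n}0.png",im[:,:,::-1]); c=env.camera_info(n); print(n,{k:np.round(v,4).tolist() for k,v in c.items()})
E
```

```text
pics
0.0187 {'time_s': 0.0, 'joints': array([-1.47833935e+00,  1.81531425e-01,  1.60800686e+00, -4.10728740e-05,
        1.35382938e+00, -2.06282806e-01]), 'qvel': array([-0.00164974,  0.00105876, -0.00040131, -0.00066768, -0.00089003,
        0.00112283]), 'joint_torque': array([-2.62859822e-05, -4.44874835e+01, -3.51334763e+01, -2.30055357e-04,
        9.04059329e-03, -2.48705760e-05]), 'eef_pos': array([ 0.16919231, -0.5489552 ,  0.23039013]), 'orientation': array([-6.48893362e-04,  8.04463644e-01, -5.94001226e-01, -6.05809773e-04]), 'wrist_force': array([ 0.4227181 ,  0.37234569, -0.06034062]), 'moment': array([0.0276435 , 0.01078861, 0.00788329]), 'grip_width': 0.999941107823748}
side {'camera_matrix': [[389.5621, 0.0, 285.1077], [0.0, 389.5621, 212.8458], [0.0, 0.0, 1.0]], 'distortion': [0.022, 0.0, 0.0, 0.0, 0.0], 'R': [[-0.7372, -0.6756, 0.0048], [-0.4188, 0.4513, -0.788], [0.5302, -0.5829, -0.6157]], 't': [0.4327, 0.2901, 0.8986]}
top {'camera_matrix': [[403.7651, 0.0, 281.9322], [0.0, 403.7651, 212.0478], [0.0, 0.0, 1.0]], 'distortion': [-0.0064, 0.0, 0.0, 0.0, 0.0], 'R': [[-0.0014, -1.0, 0.0043], [-0.9751, 0.0004, -0.2217], [0.2217, -0.0045, -0.9751]], 't': [0.025, 0.5787, 1.2017]}
```

View pics/side0.png

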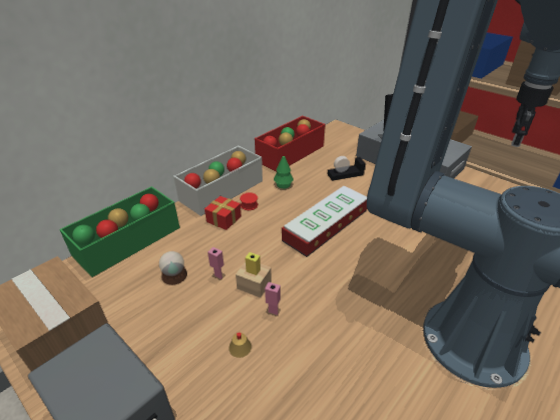

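View pics/top0.png

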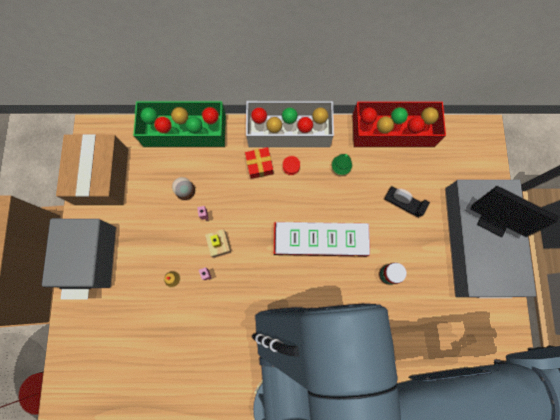

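```bash
cat > h.py <<'E'
from workcell import env
import cv2,numpy as np
def ray(n,px):
    c=env.camera_info(n);K,D,R,t=[np.array(c[k],float) for k in("camera_matrix","distortion","R","t")]
    u=cv2.undistortPoints(np.array(px,float).reshape(-1,1,2),K,D).reshape(-1,2)
    d=np.c_[u,np.ones(len(u))]@R; return -R.T@t,d
def plane(n,px,z):
    o,d=ray(n,px); return o+d*((z-o[2])/d[:,2])[:,None]
def proj(n,X):
    c=env.camera_info(n);K,D,R,t=[np.array(c[k],float) for k in("camera_matrix","distortion","R","t")]
    return cv2.projectPoints(np.array(X,float).reshape(-1,3),cv2.Rodrigues(R)[0],t,K,D)[0].reshape(-1,2)
def tri(a,b):
    (o1,d1),(o2,d2)=ray("top",[a]),ray("side",[b]);d1=d1[0];d2=d2[0]
    s=np.linalg.lstsq(np.c_[d1,-d2],o2-o1,rcond=None)[0];p,q=o1+s[0]*d1,o2+s[1]*d2
    return (p+q)/2,np.linalg.norm(p-q)
def hsv(im): return cv2.cvtColor(im,cv2.COLOR_RGB2HSV)
def blobs(m,amin=8):
    n,l,s,c=cv2.connectedComponentsWithStats(m.astype(np.uint8),connectivity=8)
    return [(c[i].round(2).tolist(),s[i].tolist()) for i in range(1,n) if s[i][4]>=amin]
E
python3 - <<'E'
import cv2
for n,(x0,y0,x1,y1) in dict(top0=(190,200,400,300),side0=(140,170,380,360)).items():
    im=cv2.imread(f"pics/{n}.png")[y0:y1,x0:x1]
    f=800/im.shape[1]; f=min(f,600/im.shape[0]); cv2.imwrite(f"pics/{n}z.png",cv2.resize(im,None,fx=f,fy=f,interpolation=cv2.INTER_NEAREST)); print(f)
from h import *
for n,z in(("top",.055),("side",.055)):
    im=cv2.imread(f"pics/{n}0.png")[:,:,::-1].copy();h=hsv(im);H,S,V=cv2.split(h)
    x0,y0,x1,y1=(265,215,380,265) if n=="top" else (275,175,378,255)
    g=np.zeros(H.shape,bool);sl=np.s_[y0:y1,x0:x1]
    g[sl]=((H>45)&(H<85)&(S>70))[sl]
    for c,s in blobs(g): print(n,"green",c,s,plane(n,[c],.055)[0].round(4))
    w=np.zeros(H.shape,bool); w[sl]=((S<60)&(V>150))[sl]|g[sl]
    c=max(cv2.findContours(w.astype(np.uint8),cv2.RETR_EXTERNAL,cv2.CHAIN_APPROX_NONE)[0],key=len)
    P=plane(n,c.reshape(-1,2),.055)[:,:2]; print(n,"white",cv2.minAreaRect((P*1000).astype(np.float32)))
    y=(H>24)&(H<34)&(S>150)&(V>90)
    for c,s in blobs(y): print(n,"yellow",c,s,plane(n,[c],.105)[0].round(4))
E
```

```text
3.8095238095238093
3.1578947368421053
top green [293.13, 236.02] [290, 229, 10, 17, 46] [ 0.5042 -0.0104  0.055 ]
top green [313.0, 238.61] [309, 230, 9, 17, 57] [ 0.496  -0.0723  0.055 ]
top green [332.09, 237.58] [327, 230, 10, 17, 57] [ 0.4992 -0.1319  0.055 ]
top green [349.71, 237.27] [346, 230, 9, 17, 49] [ 0.5001 -0.187   0.055 ]
top white ((498.2408447265625, -101.5001220703125), (290.8615417480469, 99.4217529296875), 88.9923324584961)
top yellow [215.04, 240.14] [211, 235, 9, 11, 76] [0.4836 0.2245 0.105 ]
side green [283.18, 180.64] [275, 175, 18, 14, 202] [ 0.7123 -0.1268  0.055 ]
side green [339.33, 209.67] [336, 208, 7, 4, 9] [ 0.4774 -0.1253  0.055 ]
side green [315.56, 211.67] [313, 210, 7, 5, 9] [ 0.5243 -0.0681  0.055 ]
side green [328.0, 218.12] [325, 216, 6, 5, 8] [ 0.4775 -0.0689  0.055 ]
side green [315.55, 226.73] [312, 224, 7, 6, 11] [ 0.4796 -0.0128  0.055 ]
side white ((500.7117614746094, -98.34254455566406), (291.0265197753906, 98.8429946899414), 88.9212646484375)
```

View pics/top0z.png

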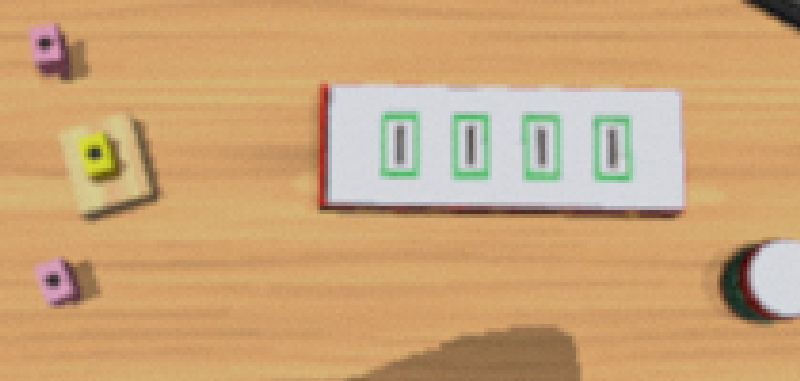

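View pics/side0z.png

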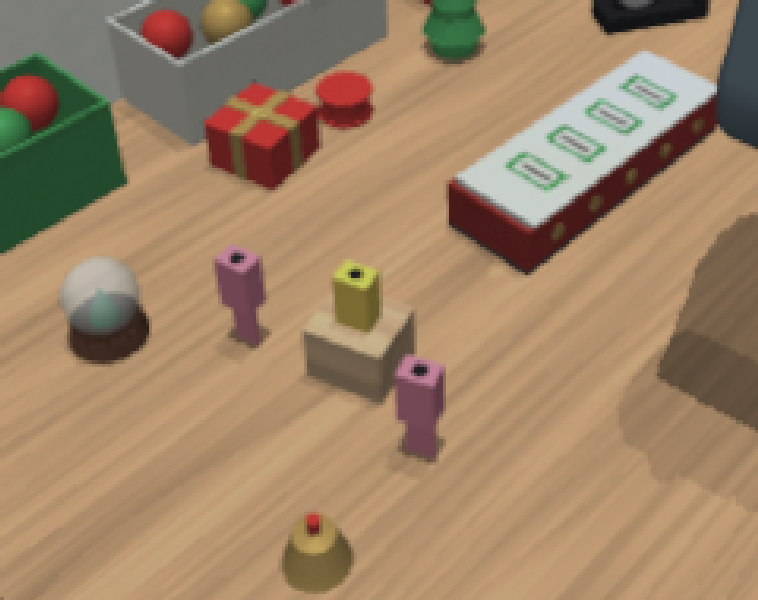

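```bash
cat > m.py <<'E'
from h import *
def slots(n,im):
    g=cv2.cvtColor(im,cv2.COLOR_RGB2GRAY).astype(float)
    nom=proj(n,[[.5,y,.055] for y in(-.187,-.130,-.072,-.014)])
    out=[]
    for u,v in nom:
        # dark slot in white: darkness weighted centroid, 2 iterations, within plane-window
        ys,xs=np.mgrid[int(v)-12:int(v)+13,int(u)-12:int(u)+13]
        px=np.c_[xs.ravel(),ys.ravel()];P=plane(n,px,.055)
        w=np.clip(150-g[ys,xs].ravel(),0,None)
        hs=cv2.cvtColor(im,cv2.COLOR_RGB2HSV)[ys,xs].reshape(-1,3); w[(hs[:,1]>70)]=0
        c=plane(n,[(u,v)],.055)[0]
        for _ in range(3):
            k=w*(abs(P[:,0]-c[0])<.022)*(abs(P[:,1]-c[1])<.010); c=(P*k[:,None]).sum(0)/k.sum()
        out.append(c)
    return np.array(out)
def fit(out):
    b=np.polyfit([-87,-29,29,87],out[:,:2]*1000,1); return b
E
python3 - <<'E'
from m import *
for n in("top","side"):
    im=cv2.imread(f"pics/{n}0.png")[:,:,::-1].copy()
    s=slots(n,im);print(n,s.round(4).tolist());print(fit(s).round(3).tolist())
    H,S,V=cv2.split(hsv(im))
    y=((H>22)&(H<36)&(S>120)&(V>70)); 
    if n=="top": y[:, :190]=0;y[:,240:]=0; bb=(205,230,225,252)
    else: y[:,:235]=0;y[:,270:]=0;y[:240]=0;y[280:]=0; bb=(240,250,268,280)
    print(blobs(y))
    g=V.astype(float)
    x0,y0,x1,y1=bb
    np.set_printoptions(linewidth=200);print(V[y0:y1,x0:x1]);print(S[y0:y1,x0:x1])
E
```

```text
top [[0.4963, -0.1882, 0.055], [0.4989, -0.1305, 0.055], [0.4998, -0.0724, 0.055], [0.5001, -0.0144, 0.055]]
[[0.021, 0.999], [498.771, -101.348]]
[([215.0, 240.38], [210, 234, 11, 14, 99])]
[[213 213 212 214 213 217 212 214 212 214 214 215 213 214 216 213 213 214 196 184]
 [215 213 214 213 213 215 215 214 214 214 216 214 213 213 212 213 213 213 203 167]
 [212 214 215 215 215 211 213 213 214 212 215 213 217 212 214 213 212 215 214 172]
 [214 215 213 214 213 215 213 214 214 215 213 212 215 215 214 215 212 213 215 185]
 [213 215 213 213 214 213 214 213 215 212 214 207 196 204 215 215 212 215 213 200]
 [213 214 214 213 217 213 213 215 213 214 212 204 168 176 206 215 215 214 214 212]
 [214 215 212 214 213 214 215 216 215 216 217 214 174 148 175 193 207 212 212 213]
 [207 214 212 214 213 214 216 217 208 201 201 211 181 132 131 164 194 211 214 215]
 [206 207 213 214 213 214 216 205 170 139 143 187 199 148 115 150 197 213 215 217]
 [205 207 213 215 213 214 214 183 112  55  72 160 205 170 117 143 196 214 215 214]
 [213 208 214 213 211 214 214 172  98  50  67 142 196 181 120 134 192 214 214 2
[... 9136 characters left out ...]
  88  83]
 [ 79  79  78  78  78  80  79  82  87  87  90  94  96 103 120 143 133  97  87  88  87  88  88  86  87  86  87  82]
 [ 80  79  81  79  79  78  78  77  80  84  87  88  89  90  94  98  91  80  80  82  83  85  88  88  87  87  87  80]
 [ 81  80  81  80  79  79  79  79  78  78  81  79  79  82  87  85  77  74  75  76  79  82  88  87  87  83  84  82]
 [ 85  83  81  82  81  80  80  80  81  79  79  78  75  77  80  77  75  74  74  73  75  77  81  84  86  81  83  81]
 [ 84  87  84  83  82  81  80  81  80  79  79  80  78  78  76  76  75  75  75  74  75  75  77  80  85  82  81  80]
 [ 85  83  86  84  84  85  84  82  80  80  80  80  79  80  79  78  77  77  76  75  74  76  75  81  83  85  81  81]]
```

```bash
python3 - <<'E'
from m import *
from itertools import count
for n in("top","side"): print(n,"campos",ray(n,[(0,0)])[0].round(3))
d={"top":(214.3,239.55),"side":(252.0,256.25)}
print(tri(d["top"],d["side"]))
for n in d: print(n,plane(n,[d[n]],.105)[0].round(4))
for n in("top","side"):
    im=cv2.imread(f"pics/{n}0.png")[:,:,::-1].copy();H,S,V=cv2.split(hsv(im))
    m=((S<109)&(V>190))|((H>22)&(H<36)&(S>150)) if n=="top" else ((S<93)&(V>180))|((H>22)&(H<36)&(S>120))
    k=np.zeros(m.shape,np.uint8)
    if n=="top":k[225:262,200:235]=1
    else:k[255:290,233:275]=1
    m=cv2.morphologyEx((m&(k>0)).astype(np.uint8),cv2.MORPH_OPEN,np.ones((3,3)))
    c=max(cv2.findContours(m,cv2.RETR_EXTERNAL,cv2.CHAIN_APPROX_NONE)[0],key=len).reshape(-1,2)
    P=plane(n,c,.055)[:,:2]; print(n,"holder",cv2.minAreaRect((P*1000).astype(np.float32)))
    p=((H>140)&(H<178)&(S>50)&(V>80))
    for c,s in blobs(p,15):
      if 180<c[0]<290 and 190<c[1]<320: print("pink",c,s,plane(n,[c],.08)[0].round(3))
E
```

```text
top campos [0.298 0.03  1.3  ]
side campos [-0.036  0.685  0.78 ]
(array([0.48696894, 0.22804573, 0.10379212]), np.float64(0.0033736001107819574))
top [0.4854 0.2268 0.105 ]
side [0.4876 0.2296 0.105 ]
top holder ((485.9927062988281, 228.61334228515625), (69.51835632324219, 58.893585205078125), 16.346702575683594)
pink [202.42, 212.45] [198, 206, 10, 13, 93] [0.574 0.271 0.08 ]
pink [204.47, 273.45] [199, 268, 12, 12, 94] [0.387 0.257 0.08 ]
side holder ((489.0313415527344, 228.96017456054688), (68.46666717529297, 58.34318161010742), 17.05533790588379)
pink [215.9, 261.02] [208, 247, 15, 32, 290] [0.561 0.286 0.08 ]
pink [272.3, 296.66] [265, 282, 15, 32, 345] [0.378 0.272 0.08 ]
```

Call:
{"api": "carry_out", "payload": {
  "rows": [
    [-3.2, -2.6, 0, 0, 1],
    [-3.2, -2.6, 0, 0, 1],
    [-3.2, -2.6, 0, 0, 1],
    [-3.2, -2.6, 0, 0, 1],
    [-3.2, -2.6, 0, 0, 1],
    [-3.2, -2.6, 0, 0, 1],
    [-3.2, -2.6, 0, 0, 1],
    [-3.2, -2.6, 0, 0, 1],
    [-3.2, -2.6, 0, 0, 1],
    [-3.2, -2.6, 0, 0, 1],
    [-3.2, -2.6, 0, 0, 1],
    [-3.2, -2.6, 0, 0, 1],
    [-3.2, -2.6, 0, 0, 1],
    [-3.2, -2.6, 0, 0, 1],
    [-3.2, -2.6, 0, 0, 1],
    [-3.2, -2.6, 0, 0, 1],
    [-3.2, -2.6, 0, 0, 1],
    [-3.2, -2.6, 0, 0, 1],
    [-3.2, -2.6, 0, 0, 1],
    [0, 0, 0, 0, 1]
  ]
}}

```text
time_s: 2.1
eef_pos: [0.4629, 0.1807, 0.2307]
orientation: [-0.0, 0.806, -0.592, -0.001]
wrist_force: [0.3, 0.2, 0.9]
grip_width: 1.002
```

```bash
cat > g.py <<'E'
import sys
from h import *
from scipy.spatial.transform import Rotation as Ro
def go(x,y,z,th):  # th: desired tool-x yaw deg
    s=env.state();p=s["eef_pos"];q=s["orientation"];R=Ro.from_quat([q[1],q[2],q[3],q[0]]).as_matrix()
    yaw=np.degrees(np.arctan2(R[1,0],R[0,0]))
    d=R.T@(np.array([x,y,z])-p)
    print("t",round(s["time_s"],2),"p",p.round(4),"yaw",yaw.round(2),"tilt",R[:,2].round(4),"F",s["wrist_force"].round(2),"grip",round(s["grip_width"],3))
    print("need cm",(d*100).round(2),"roll",round(yaw-th,2))
if __name__=="__main__": go(*map(float,sys.argv[1:]))
E
python3 g.py .487 .228 .0643 -73.5
```

```text
t 2.1 p [0.4629 0.1807 0.2307] yaw -72.63 tilt [-5.0e-04  1.3e-03 -1.0e+00] F [0.29 0.25 0.89] grip 1.002
need cm [-3.77 -3.71 16.65] roll 0.87
```

Call:
{"api": "carry_out", "payload": {
  "rows": [
    [-1.9, -1.85, 0, 0.9, 1],
    [-1.87, -1.86, 0, 0, 1],
    [0, 0, 3, 0, 1],
    [0, 0, 3, 0, 1],
    [0, 0, 2, 0, 1],
    [0, 0, 0, 0, 1],
    [0, 0, 0, 0, 1]
  ]
}}

```text
time_s: 2.8
eef_pos: [0.487, 0.2232, 0.1514]
orientation: [0.0, 0.8, -0.6, -0.0]
wrist_force: [0.3, 1.0, 0.9]
grip_width: 0.997
```

```bash
python3 g.py .487 .228 .0643 -73.5; python3 - <<'E'
from h import *
for n,(x0,y0,x1,y1) in dict(top=(150,180,290,290),side=(170,170,340,330)).items():
    im=env.snapshot(n)[:,:,::-1]; cv2.imwrite(f"pics/{n}1.png",im); cv2.imwrite(f"pics/{n}1z.png",cv2.resize(im[y0:y1,x0:x1],None,fx=3.5,fy=3.5,interpolation=cv2.INTER_CUBIC))
E
```

```text
t 2.8 p [0.487  0.2232 0.1514] yaw -73.8 tilt [-8.e-04 -3.e-04 -1.e+00] F [0.27 1.02 0.92] grip 0.997
need cm [-0.46 -0.14  8.71] roll -0.3
```

View pics/side1z.png

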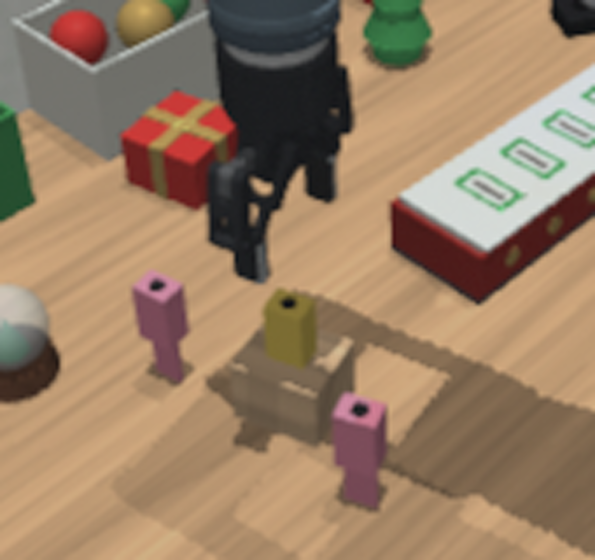

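View pics/top1z.png

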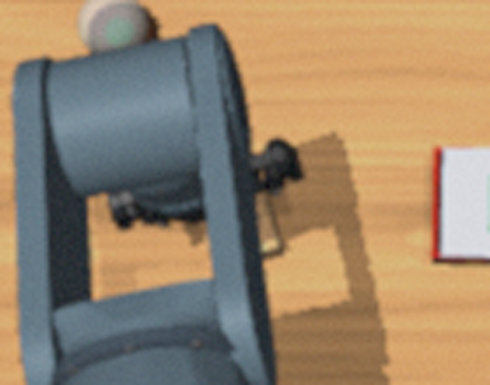

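Call:
{"api": "carry_out", "payload": {
  "rows": [
    [-0.45, -0.14, 0, -0.3, 1],
    [0, 0, 2, 0, 1],
    [0, 0, 2, 0, 1],
    [0, 0, 1.5, 0, 1],
    [0, 0, 0, 0, 1],
    [0, 0, 0, 0, 1]
  ]
}}

```text
time_s: 3.5
eef_pos: [0.4877, 0.2287, 0.0972]
orientation: [-0.0, 0.801, -0.598, 0.0]
wrist_force: [1.1, 0.4, -0.9]
grip_width: 1.002
```

```bash
python3 g.py .487 .228 .0643 -73.5; python3 - <<'E'
from h import *
for n,(x0,y0,x1,y1) in dict(side=(170,170,340,330)).items():
    im=env.snapshot(n)[:,:,::-1]; cv2.imwrite(f"pics/{n}2.png",im); cv2.imwrite(f"pics/{n}2z.png",cv2.resize(im[y0:y1,x0:x1],None,fx=3.5,fy=3.5,interpolation=cv2.INTER_CUBIC))
E
```

```text
t 3.5 p [0.4877 0.2287 0.0972] yaw -73.47 tilt [ 9.e-04  3.e-04 -1.e+00] F [ 1.1   0.36 -0.9 ] grip 1.002
need cm [0.05 0.09 3.29] roll 0.03
```

View pics/side2z.png

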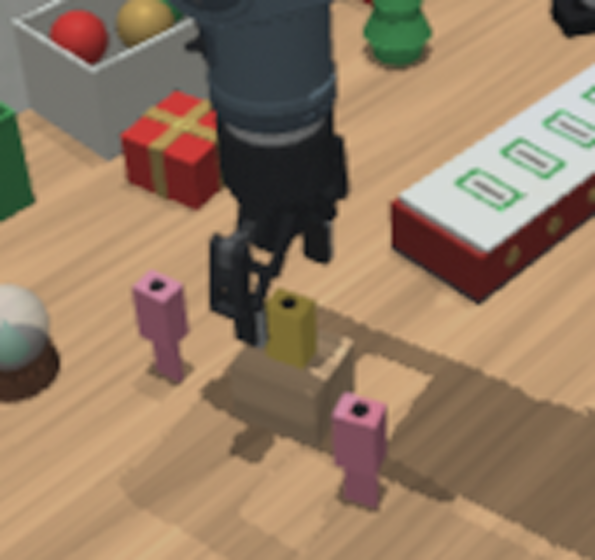

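Call:
{"api": "carry_out", "payload": {
  "rows": [
    [0, 0, 1.5, 0, 1],
    [0, 0, 1.5, 0, 1],
    [0, 0, 0.3, 0, 1],
    [0, 0, 0, 0, 0.4],
    [0, 0, 0, 0, 0],
    [0, 0, 0, 0, -0.4],
    [0, 0, 0, 0, -1],
    [0, 0, 0, 0, -1],
    [0, 0, 0, 0, -1],
    [0, 0, 0, 0, -1],
    [0, 0, 0, 0, -1],
    [0, 0, 0, 0, -1]
  ],
  "newtons": 60
}}

```text
time_s: 4.75
eef_pos: [0.4878, 0.2284, 0.0639]
orientation: [-0.0, 0.801, -0.598, 0.0]
wrist_force: [-0.3, -1.9, 5.5]
grip_width: 0.251
```

```bash
python3 g.py .487 .228 .0643 -73.5; python3 - <<'E'
from h import *
for n,(x0,y0,x1,y1) in dict(side=(170,170,340,330)).items():
    im=env.snapshot(n)[:,:,::-1]; cv2.imwrite(f"pics/{n}3.png",im); cv2.imwrite(f"pics/{n}3z.png",cv2.resize(im[y0:y1,x0:x1],None,fx=3.5,fy=3.5,interpolation=cv2.INTER_CUBIC))
E
```

```text
t 4.75 p [0.4878 0.2284 0.0639] yaw -73.48 tilt [ 0.0011 -0.     -1.    ] F [-0.28 -1.89  5.52] grip 0.251
need cm [ 0.01  0.09 -0.04] roll 0.02
```

View pics/side3z.png

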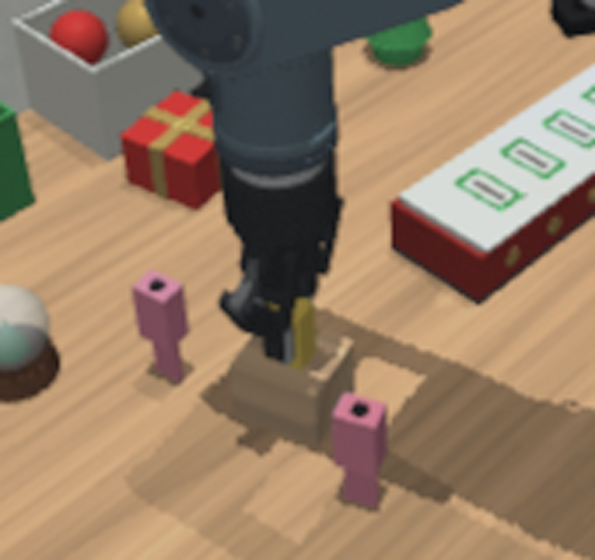

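Call:
{"api": "carry_out", "payload": {
  "rows": [
    [0, 0, -1, 0, -1],
    [0, 0, -1.5, 0, -1],
    [0, 0, -2, 0, -1],
    [0, 0, -2, 0, -1],
    [0, 0, 0, 0, -1],
    [0, 0, 0, 0, -1]
  ]
}}

```text
time_s: 5.4
eef_pos: [0.4871, 0.2286, 0.1283]
orientation: [-0.0, 0.801, -0.598, 0.0]
wrist_force: [-0.4, 0.1, -0.8]
grip_width: 0.252
```

```bash
cat > r.py <<'E'
from h import *
def rings(n,im,w=.016,l=.030):
    f=im.astype(float);gr=np.clip(f[...,1]-(f[...,0]+f[...,2])/2-6,0,None)
    out=[]
    for y in (-.187,-.130,-.072,-.014):
        c=np.array([.4995,y+.002,.055]);u,v=proj(n,[c])[0]
        ys,xs=np.mgrid[int(v)-16:int(v)+17,int(u)-18:int(u)+19];P=plane(n,np.c_[xs.ravel(),ys.ravel()],.055);w_=gr[ys,xs].ravel()
        for _ in range(6):
            d=P-c;k=w_*(abs(d[:,0])<l)*(abs(d[:,1])<.022); c=(P*k[:,None]).sum(0)/k.sum()
        out.append(c)
    return np.array(out)
if __name__=="__main__":
    for n in("top","side"):
        im=cv2.imread(f"pics/{n}0.png")[:,:,::-1]
        r=rings(n,im);print(n,r[:,:2].round(4).tolist(),np.polyfit([-87,-29,29,87],r[:,:2]*1000,1).round(3).tolist())
E
python3 r.py; python3 g.py .4995 -.186 .1339 -91
python3 - <<'E'
from h import *
for n,(x0,y0,x1,y1) in dict(side=(170,170,340,330)).items():
    im=env.snapshot(n)[:,:,::-1]; cv2.imwrite(f"pics/{n}4.png",im); cv2.imwrite(f"pics/{n}4z.png",cv2.resize(im[y0:y1,x0:x1],None,fx=3.5,fy=3.5,interpolation=cv2.INTER_CUBIC))
E
```

```text
top [[0.4968, -0.1877], [0.4979, -0.1305], [0.4988, -0.072], [0.5001, -0.0143]] [[0.018, 0.997], [498.394, -101.13]]
side [[0.499, -0.1845], [0.4998, -0.1265], [0.4998, -0.0682], [0.5014, -0.0108]] [[0.012, 0.999], [500.0, -97.496]]
t 5.4 p [0.4871 0.2286 0.1283] yaw -73.48 tilt [ 3.e-04  4.e-04 -1.e+00] F [-0.36  0.07 -0.77] grip 0.252
need cm [40.1  10.6  -0.58] roll 17.52
```

View pics/side4z.png

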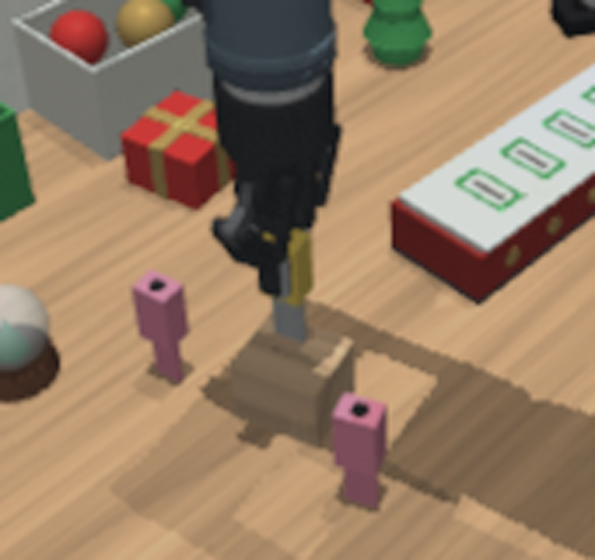

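Call:
{"api": "carry_out", "payload": {
  "rows": [
    [0, 0, -0.8, 5.8, -1],
    [0, 0, -0.8, 5.9, -1],
    [0, 0, 0, 5.8, -1],
    [2, -0.1, 0, 0, -1],
    [4, -0.2, 0, 0, -1],
    [4, -0.2, 0, 0, -1],
    [4, -0.2, 0, 0, -1],
    [4, -0.2, 0, 0, -1],
    [4, -0.2, 0, 0, -1],
    [4, -0.2, 0, 0, -1],
    [4, -0.2, 0, 0, -1],
    [4, -0.2, 0, 0, -1],
    [4, -0.2, 0, 0, -1],
    [2.5, -0.1, 0, 0, -1],
    [0.9, 0, 0, 0, -1],
    [0, 0, 0, 0, -1],
    [0, 0, 0, 0, -1]
  ]
}}

```text
time_s: 7.15
eef_pos: [0.4996, -0.1846, 0.1434]
orientation: [0.0, -0.701, 0.713, 0.001]
wrist_force: [0.5, 0.1, -0.0]
grip_width: 0.254
```

```bash
python3 g.py .4992 -.186 .119 -91
```

```text
t 7.15 p [ 0.4996 -0.1846  0.1434] yaw -90.97 tilt [-0.0015  0.0016 -1.    ] F [ 0.53  0.1  -0.02] grip 0.254
need cm [0.14 0.03 2.44] roll 0.03
```

Lower to about 10 mm above the top and look.

Call:
{"api": "carry_out", "payload": {
  "rows": [
    [0.14, 0, 1, 0, -1],
    [0, 0, 1.2, 0, -1],
    [0, 0, 0, 0, -1],
    [0, 0, 0, 0, -1]
  ]
}}

```text
time_s: 7.55
eef_pos: [0.4997, -0.1864, 0.1214]
orientation: [-0.0, -0.701, 0.713, 0.001]
wrist_force: [-0.1, 0.6, 0.6]
grip_width: 0.251
```

```bash
python3 g.py .4992 -.186 .109 -91
python3 - <<'E'
from h import *
for n,(x0,y0,x1,y1) in dict(side=(270,130,400,250),top=(280,190,400,270)).items():
    im=env.snapshot(n)[:,:,::-1]; cv2.imwrite(f"pics/{n}5.png",im); cv2.imwrite(f"pics/{n}5z.png",cv2.resize(im[y0:y1,x0:x1],None,fx=5,fy=5,interpolation=cv2.INTER_CUBIC))
s=env.state()["eef_pos"];p=s+[0,0,-.0539]
print(proj("side",[p,[.4992,-.186,.055]]),(proj("side",[p])-[270,130])*5)
E
```

```text
t 7.55 p [ 0.4997 -0.1864  0.1214] yaw -90.94 tilt [-0.0014  0.001  -1.    ] F [-0.1   0.55  0.56] grip 0.251
need cm [-0.04  0.05  1.24] roll 0.06
[[345.46047793 194.53268152]
 [345.12042002 198.2832523 ]] [[377.30238965 322.66340761]]
```

View pics/side5z.png

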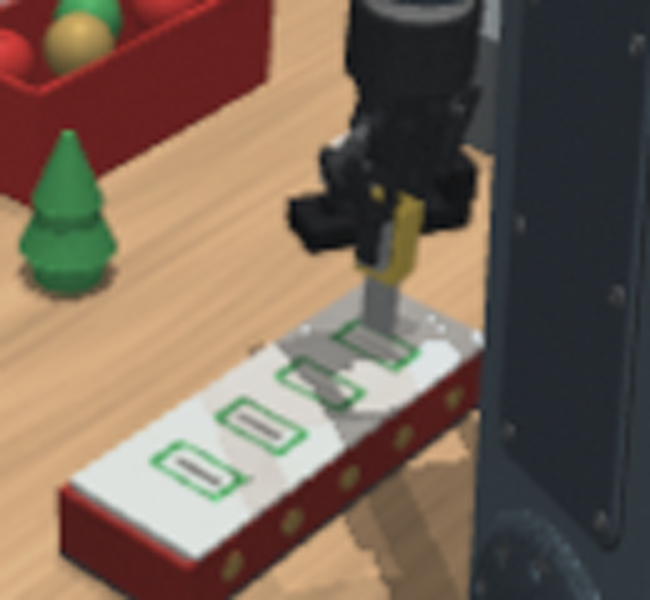

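View pics/top5z.png

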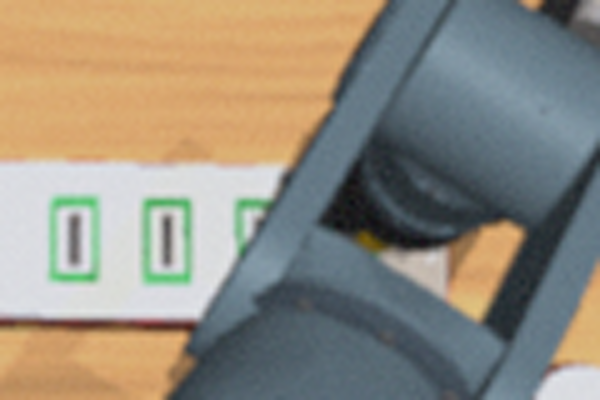

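Call:
{"api": "carry_out", "payload": {
  "rows": [
    [0, 0, 0.6, 0, -1],
    [0, 0, 0.5, 0, -1],
    [0, 0, 0, 0, -1]
  ]
}}

```text
time_s: 7.95
eef_pos: [0.4995, -0.1869, 0.1103]
orientation: [-0.0, -0.701, 0.713, 0.001]
wrist_force: [-0.2, -0.6, -1.2]
grip_width: 0.248
```

Call:
{"api": "carry_out", "payload": {
  "rows": [
    [0, 0, 0.2, 0, -1],
    [0, 0, 0, 0, -1]
  ]
}}

```text
time_s: 8.15
eef_pos: [0.5, -0.1872, 0.1091]
orientation: [-0.0, -0.701, 0.713, 0.0]
wrist_force: [0.5, -0.1, -0.5]
grip_width: 0.249
```

Call:
{"api": "carry_out", "payload": {
  "rows": [
    [0, 0, 0.2, 0, -1],
    [0, 0, 0, 0, -1]
  ]
}}

```text
time_s: 8.35
eef_pos: [0.5, -0.1872, 0.1071]
orientation: [-0.0, -0.701, 0.713, 0.0]
wrist_force: [0.7, 0.7, -0.8]
grip_width: 0.246
```

Call:
{"api": "carry_out", "payload": {
  "rows": [
    [0, 0, 0.15, 0, -1],
    [0, 0, 0, 0, -1]
  ]
}}

```text
time_s: 8.55
eef_pos: [0.5, -0.1872, 0.1056]
orientation: [-0.0, -0.701, 0.713, 0.0]
wrist_force: [0.3, -0.9, -0.5]
grip_width: 0.252
```

Call:
{"api": "carry_out", "payload": {
  "rows": [
    [0, 0, 0.15, 0, -1],
    [0, 0, 0, 0, -1]
  ]
}}

```text
time_s: 8.75
eef_pos: [0.5, -0.1872, 0.1041]
orientation: [-0.0, -0.701, 0.713, 0.0]
wrist_force: [-0.2, 0.3, 0.2]
grip_width: 0.252
```

```bash
python3 g.py .4992 -.186 .109 -91
```

```text
t 8.75 p [ 0.5    -0.1872  0.1041] yaw -90.98 tilt [-2.e-04  1.e-04 -1.e+00] F [-0.15  0.28  0.18] grip 0.252
need cm [-0.12  0.09 -0.49] roll 0.02
```

Call:
{"api": "carry_out", "payload": {
  "rows": [
    [0, 0, 0.2, 0, -1],
    [0, 0, 0.2, 0, -1],
    [0, 0, 0, 0, -1]
  ]
}}

```text
time_s: 9.05
eef_pos: [0.5, -0.1872, 0.0999]
orientation: [-0.0, -0.701, 0.713, 0.0]
wrist_force: [-0.1, 0.1, -0.3]
grip_width: 0.25
```

Call:
{"api": "carry_out", "payload": {
  "rows": [
    [0, 0, 0.2, 0, -1],
    [0, 0, 0.2, 0, -1],
    [0, 0, 0, 0, -1]
  ]
}}

```text
time_s: 9.35
eef_pos: [0.5, -0.1873, 0.096]
orientation: [-0.0, -0.701, 0.713, 0.0]
wrist_force: [-0.2, 0.0, -1.2]
grip_width: 0.252
```

Call:
{"api": "carry_out", "payload": {
  "rows": [
    [0, 0, 0.2, 0, -1],
    [0, 0, 0.2, 0, -1],
    [0, 0, 0, 0, -1]
  ]
}}

```text
time_s: 9.65
eef_pos: [0.5, -0.1872, 0.092]
orientation: [-0.0, -0.701, 0.713, 0.0]
wrist_force: [-0.0, 0.0, -0.4]
grip_width: 0.252
```

Call:
{"api": "carry_out", "payload": {
  "rows": [
    [0, 0, 0.2, 0, -1],
    [0, 0, 0, 0, -1]
  ]
}}

```text
time_s: 9.85
eef_pos: [0.5003, -0.1873, 0.0903]
orientation: [0.0, -0.701, 0.713, -0.0]
wrist_force: [0.4, 0.2, -0.0]
grip_width: 0.252
```

Call:
{"api": "carry_out", "payload": {
  "rows": [
    [0, 0, 0.2, 0, -1],
    [0, 0, 0, 0, -1]
  ]
}}

```text
time_s: 10.05
eef_pos: [0.5005, -0.1875, 0.0889]
orientation: [0.0, -0.701, 0.713, -0.0]
wrist_force: [-1.3, 0.9, 7.0]
grip_width: 0.246
```

Call:
{"api": "carry_out", "payload": {
  "rows": [
    [0, 0, 0.2, 0, -1],
    [0, 0, 0, 0, -1]
  ]
}}

```text
time_s: 10.25
eef_pos: [0.5007, -0.1877, 0.0876]
orientation: [0.0, -0.701, 0.713, -0.001]
wrist_force: [-3.2, 1.1, 11.1]
grip_width: 0.253
```

Call:
{"api": "carry_out", "payload": {
  "rows": [
    [0, 0, -1, 0, -1],
    [0, 0, -1.5, 0, -1],
    [0, 0, -1, 0, -1],
    [0, 0, 0, 0, -1],
    [-1.4, 0, 0, 0, -1],
    [-3, 0, 0, 0, -1],
    [-1.4, 0, 0, 0, -1],
    [0, 0, 0, 0, -1],
    [0, 0, 0, 0, -1]
  ]
}}

```text
time_s: 11.15
eef_pos: [0.501, -0.1288, 0.121]
orientation: [-0.0, -0.702, 0.713, 0.0]
wrist_force: [0.2, -0.5, -0.3]
grip_width: 0.251
```

```bash
python3 g.py .501 -.1292 .109 -91
python3 - <<'E'
from h import *
for n,(x0,y0,x1,y1) in dict(side=(270,130,400,250)).items():
    im=env.snapshot(n)[:,:,::-1]; cv2.imwrite(f"pics/{n}6.png",im); cv2.imwrite(f"pics/{n}6z.png",cv2.resize(im[y0:y1,x0:x1],None,fx=5,fy=5,interpolation=cv2.INTER_CUBIC))
E
```

```text
t 11.15 p [ 0.501  -0.1288  0.121 ] yaw -90.9 tilt [-4.e-04 -1.e-04 -1.e+00] F [ 0.17 -0.52 -0.3 ] grip 0.251
need cm [0.04 0.   1.2 ] roll 0.1
```

View pics/side6z.png

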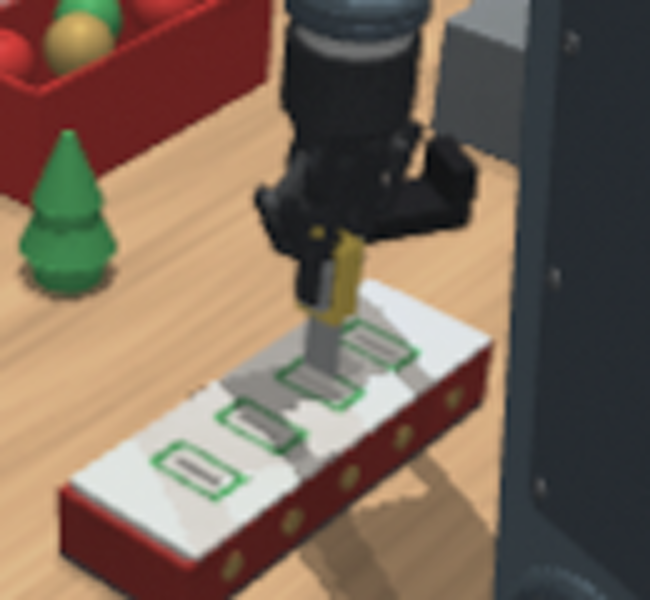

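Call:
{"api": "carry_out", "payload": {
  "rows": [
    [0, 0, 0.6, 0, -1],
    [0, 0, 0.6, 0, -1],
    [0, 0, 0.1, 0, -1],
    [0, 0, 0, 0, -1]
  ]
}}

```text
time_s: 11.6
eef_pos: [0.5007, -0.1294, 0.1076]
orientation: [-0.0, -0.701, 0.713, 0.001]
wrist_force: [0.7, 0.9, -0.3]
grip_width: 0.253
```

Call:
{"api": "carry_out", "payload": {
  "rows": [
    [0, 0, 0.2, 0, -1],
    [0, 0, 0, 0, -1]
  ]
}}

```text
time_s: 11.8
eef_pos: [0.5011, -0.1293, 0.1062]
orientation: [-0.0, -0.701, 0.713, 0.0]
wrist_force: [-1.0, 0.8, -1.2]
grip_width: 0.252
```

Call:
{"api": "carry_out", "payload": {
  "rows": [
    [0, 0, 0.2, 0, -1],
    [0, 0, 0, 0, -1]
  ]
}}

```text
time_s: 12.0
eef_pos: [0.501, -0.1292, 0.1041]
orientation: [-0.0, -0.701, 0.713, 0.0]
wrist_force: [-0.1, 0.7, -0.5]
grip_width: 0.256
```

Call:
{"api": "carry_out", "payload": {
  "rows": [
    [0, 0, 0.2, 0, -1],
    [0, 0, 0.1, 0, -1],
    [0, 0, 0, 0, -1]
  ]
}}

```text
time_s: 12.3
eef_pos: [0.501, -0.1292, 0.1011]
orientation: [-0.0, -0.701, 0.713, 0.0]
wrist_force: [-0.7, 0.0, -1.5]
grip_width: 0.246
```

Call:
{"api": "carry_out", "payload": {
  "rows": [
    [0, 0, 0.2, 0, -1],
    [0, 0, 0.1, 0, -1],
    [0, 0, 0, 0, -1]
  ]
}}

```text
time_s: 12.6
eef_pos: [0.501, -0.1292, 0.0981]
orientation: [-0.0, -0.701, 0.713, 0.0]
wrist_force: [-1.4, 0.2, -0.0]
grip_width: 0.248
```

Call:
{"api": "carry_out", "payload": {
  "rows": [
    [0, 0, 0.2, 0, -1],
    [0, 0, 0.2, 0, -1],
    [0, 0, 0.2, 0, -1],
    [0, 0, 0, 0, -1]
  ]
}}

```text
time_s: 13.0
eef_pos: [0.5009, -0.1292, 0.0919]
orientation: [-0.0, -0.701, 0.713, 0.0]
wrist_force: [-0.5, 0.1, -0.8]
grip_width: 0.25
```

Call:
{"api": "carry_out", "payload": {
  "rows": [
    [0, 0, 0.2, 0, -1],
    [0, 0, 0, 0, -1]
  ]
}}

```text
time_s: 13.2
eef_pos: [0.501, -0.1293, 0.0901]
orientation: [-0.0, -0.701, 0.713, 0.0]
wrist_force: [-0.0, 0.2, -1.3]
grip_width: 0.251
```

Call:
{"api": "carry_out", "payload": {
  "rows": [
    [0, 0, 0.2, 0, -1],
    [0, 0, 0, 0, -1]
  ]
}}

```text
time_s: 13.4
eef_pos: [0.501, -0.1292, 0.0881]
orientation: [-0.0, -0.701, 0.713, 0.0]
wrist_force: [0.2, -0.1, -0.9]
grip_width: 0.251
```

Call:
{"api": "carry_out", "payload": {
  "rows": [
    [0, 0, 0.2, 0, -1],
    [0, 0, 0, 0, -1]
  ]
}}

```text
time_s: 13.6
eef_pos: [0.501, -0.1293, 0.0861]
orientation: [-0.0, -0.701, 0.713, 0.0]
wrist_force: [-0.6, 0.0, -1.1]
grip_width: 0.255
```

Call:
{"api": "carry_out", "payload": {
  "rows": [
    [0, 0, 0.2, 0, -1],
    [0, 0, 0, 0, -1]
  ]
}}

```text
time_s: 13.8
eef_pos: [0.501, -0.1293, 0.084]
orientation: [-0.0, -0.701, 0.713, 0.0]
wrist_force: [0.1, -0.1, -1.2]
grip_width: 0.253
```

Call:
{"api": "carry_out", "payload": {
  "rows": [
    [0, 0, 0.15, 0, -1],
    [0, 0, 0, 0, -1]
  ]
}}

```text
time_s: 14.0
eef_pos: [0.501, -0.1293, 0.0826]
orientation: [-0.0, -0.701, 0.713, 0.0]
wrist_force: [0.8, 0.1, 0.6]
grip_width: 0.249
```

Call:
{"api": "carry_out", "payload": {
  "rows": [
    [0, 0, 0.2, 0, -1],
    [0, 0, 0, 0, -1]
  ]
}}

```text
time_s: 14.2
eef_pos: [0.5013, -0.1294, 0.081]
orientation: [0.0, -0.701, 0.713, -0.0]
wrist_force: [-0.1, 0.8, 3.2]
grip_width: 0.252
```

Call:
{"api": "carry_out", "payload": {
  "rows": [
    [0, 0, 0.15, 0, -1],
    [0, 0, 0, 0, -1]
  ]
}}

```text
time_s: 14.4
eef_pos: [0.5015, -0.1294, 0.08]
orientation: [0.0, -0.701, 0.713, -0.0]
wrist_force: [-2.0, 0.8, 6.4]
grip_width: 0.249
```

Call:
{"api": "carry_out", "payload": {
  "rows": [
    [0, 0, 0.15, 0, -1],
    [0, 0, 0, 0, -1],
    [0, 0, 0, 0, -1]
  ]
}}

```text
time_s: 14.7
eef_pos: [0.5016, -0.1295, 0.0791]
orientation: [0.0, -0.701, 0.713, -0.0]
wrist_force: [-3.8, 0.9, 13.1]
grip_width: 0.247
```

Call:
{"api": "carry_out", "payload": {
  "rows": [
    [0, 0, -1, 0, -1],
    [0, 0, -1.5, 0, -1],
    [0, 0, -1.5, 0, -1],
    [0, 0, -0.3, 0, -1],
    [0, 0, 0, 0, -1],
    [-1.4, 0, 0, 0, -1],
    [-3, 0, 0, 0, -1],
    [-1.4, 0, 0, 0, -1],
    [0, 0, 0, 0, -1],
    [0, 0, 0, 0, -1]
  ]
}}

```text
time_s: 15.7
eef_pos: [0.5019, -0.0708, 0.1204]
orientation: [-0.0, -0.702, 0.713, 0.0]
wrist_force: [0.1, -0.3, -1.3]
grip_width: 0.253
```

```bash
python3 g.py .5015 -.0712 .109 -91
python3 - <<'E'
from h import *
for n,(x0,y0,x1,y1) in dict(side=(270,130,400,250)).items():
    im=env.snapshot(n)[:,:,::-1]; cv2.imwrite(f"pics/{n}7.png",im); cv2.imwrite(f"pics/{n}7z.png",cv2.resize(im[y0:y1,x0:x1],None,fx=5,fy=5,interpolation=cv2.INTER_CUBIC))
E
```

```text
t 15.7 p [ 0.5019 -0.0708  0.1204] yaw -90.89 tilt [-6.e-04 -2.e-04 -1.e+00] F [ 0.13 -0.3  -1.29] grip 0.253
need cm [0.04 0.04 1.14] roll 0.11
```

View pics/side7z.png

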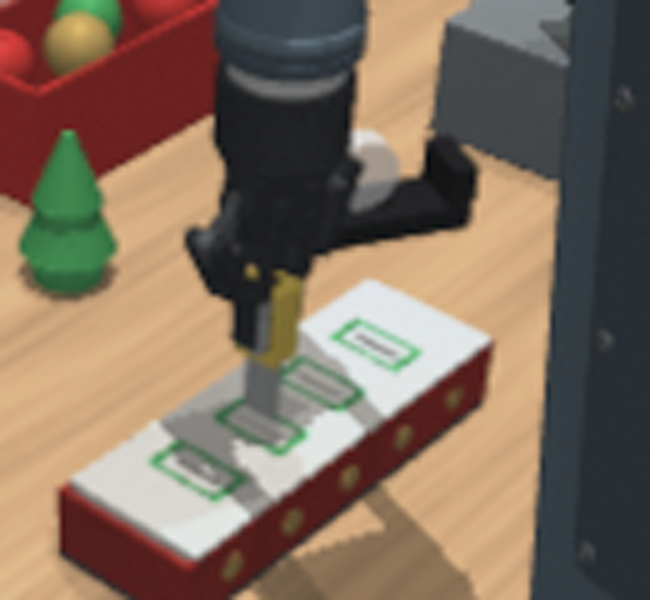

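The blade, tip near (262,415) in the zoom, hangs over slot 3 at (262,428). Descending.

Call:
{"api": "carry_out", "payload": {
  "rows": [
    [0, 0, 0.6, 0, -1],
    [0, 0, 0.5, 0, -1],
    [0, 0, 0.1, 0, -1],
    [0, 0, 0, 0, -1]
  ]
}}

```text
time_s: 16.15
eef_pos: [0.5017, -0.0715, 0.1082]
orientation: [-0.0, -0.701, 0.713, 0.001]
wrist_force: [1.1, -0.9, -0.7]
grip_width: 0.248
```

Call:
{"api": "carry_out", "payload": {
  "rows": [
    [0, 0, 0.2, 0, -1],
    [0, 0, 0, 0, -1]
  ]
}}

```text
time_s: 16.35
eef_pos: [0.502, -0.0713, 0.1066]
orientation: [-0.0, -0.701, 0.713, 0.0]
wrist_force: [-0.4, -0.4, -0.6]
grip_width: 0.246
```

Call:
{"api": "carry_out", "payload": {
  "rows": [
    [0, 0, 0.2, 0, -1],
    [0, 0, 0, 0, -1]
  ]
}}

```text
time_s: 16.55
eef_pos: [0.502, -0.0712, 0.1046]
orientation: [-0.0, -0.701, 0.713, 0.0]
wrist_force: [-1.6, 0.6, -1.5]
grip_width: 0.248
```

Call:
{"api": "carry_out", "payload": {
  "rows": [
    [0, 0, 0.2, 0, -1],
    [0, 0, 0.1, 0, -1],
    [0, 0, 0, 0, -1]
  ]
}}

```text
time_s: 16.85
eef_pos: [0.502, -0.0712, 0.1016]
orientation: [-0.0, -0.701, 0.713, 0.0]
wrist_force: [-0.3, -0.0, -0.9]
grip_width: 0.251
```

Call:
{"api": "carry_out", "payload": {
  "rows": [
    [0, 0, 0.2, 0, -1],
    [0, 0, 0.1, 0, -1],
    [0, 0, 0, 0, -1]
  ]
}}

```text
time_s: 17.15
eef_pos: [0.502, -0.0712, 0.0986]
orientation: [-0.0, -0.701, 0.713, 0.0]
wrist_force: [0.4, 0.4, -0.4]
grip_width: 0.251
```

Call:
{"api": "carry_out", "payload": {
  "rows": [
    [0, 0, 0.2, 0, -1],
    [0, 0, 0.2, 0, -1],
    [0, 0, 0.2, 0, -1],
    [0, 0, 0, 0, -1]
  ]
}}

```text
time_s: 17.55
eef_pos: [0.5019, -0.0712, 0.0924]
orientation: [-0.0, -0.701, 0.713, 0.0]
wrist_force: [0.0, -0.7, -0.6]
grip_width: 0.25
```

Call:
{"api": "carry_out", "payload": {
  "rows": [
    [0, 0, 0.2, 0, -1],
    [0, 0, 0, 0, -1]
  ]
}}

```text
time_s: 17.75
eef_pos: [0.502, -0.0713, 0.0905]
orientation: [-0.0, -0.701, 0.713, 0.0]
wrist_force: [-0.6, -0.4, -1.3]
grip_width: 0.253
```

Call:
{"api": "carry_out", "payload": {
  "rows": [
    [0, 0, 0.2, 0, -1],
    [0, 0, 0, 0, -1]
  ]
}}

```text
time_s: 17.95
eef_pos: [0.502, -0.0713, 0.0886]
orientation: [-0.0, -0.701, 0.713, 0.0]
wrist_force: [0.5, 0.6, -1.6]
grip_width: 0.25
```

Call:
{"api": "carry_out", "payload": {
  "rows": [
    [0, 0, 0.2, 0, -1],
    [0, 0, 0, 0, -1]
  ]
}}

```text
time_s: 18.15
eef_pos: [0.502, -0.0713, 0.0866]
orientation: [-0.0, -0.701, 0.713, 0.0]
wrist_force: [-0.7, -0.1, -0.3]
grip_width: 0.251
```

Call:
{"api": "carry_out", "payload": {
  "rows": [
    [0, 0, 0.2, 0, -1],
    [0, 0, 0, 0, -1]
  ]
}}

```text
time_s: 18.35
eef_pos: [0.502, -0.0712, 0.0845]
orientation: [-0.0, -0.701, 0.713, 0.0]
wrist_force: [0.6, 0.1, -0.4]
grip_width: 0.248
```

Call:
{"api": "carry_out", "payload": {
  "rows": [
    [0, 0, 0.2, 0, -1],
    [0, 0, 0, 0, -1]
  ]
}}

```text
time_s: 18.55
eef_pos: [0.502, -0.0713, 0.0825]
orientation: [-0.0, -0.701, 0.713, 0.0]
wrist_force: [-0.3, -0.3, -0.8]
grip_width: 0.255
```

Call:
{"api": "carry_out", "payload": {
  "rows": [
    [0, 0, 0.2, 0, -1],
    [0, 0, 0, 0, -1]
  ]
}}

```text
time_s: 18.75
eef_pos: [0.502, -0.0713, 0.0805]
orientation: [-0.0, -0.701, 0.713, 0.0]
wrist_force: [0.1, -0.9, -0.5]
grip_width: 0.247
```

Call:
{"api": "carry_out", "payload": {
  "rows": [
    [0, 0, 0.2, 0, -1],
    [0, 0, 0, 0, -1]
  ]
}}

```text
time_s: 18.95
eef_pos: [0.502, -0.0713, 0.0786]
orientation: [-0.0, -0.701, 0.713, 0.0]
wrist_force: [0.4, -0.4, -0.1]
grip_width: 0.248
```

Call:
{"api": "carry_out", "payload": {
  "rows": [
    [0, 0, 0.2, 0, -1],
    [0, 0, 0, 0, -1]
  ]
}}

```text
time_s: 19.15
eef_pos: [0.502, -0.0713, 0.0766]
orientation: [-0.0, -0.701, 0.713, 0.0]
wrist_force: [0.3, -0.1, -0.2]
grip_width: 0.251
```

Call:
{"api": "carry_out", "payload": {
  "rows": [
    [0, 0, 0.2, 0, -1],
    [0, 0, 0.2, 0, -1],
    [0, 0, 0, 0, -1]
  ]
}}

```text
time_s: 19.45
eef_pos: [0.5019, -0.0713, 0.0725]
orientation: [-0.0, -0.701, 0.713, 0.0]
wrist_force: [-0.0, 0.2, -0.8]
grip_width: 0.254
```

Call:
{"api": "carry_out", "payload": {
  "rows": [
    [0, 0, 0.2, 0, -1],
    [0, 0, 0.2, 0, -1],
    [0, 0, 0, 0, -1]
  ]
}}

```text
time_s: 19.75
eef_pos: [0.502, -0.0713, 0.0685]
orientation: [-0.0, -0.701, 0.713, 0.0]
wrist_force: [-0.4, -0.8, -1.8]
grip_width: 0.253
```

Call:
{"api": "carry_out", "payload": {
  "rows": [
    [0, 0, 0.2, 0, -1],
    [0, 0, 0, 0, -1]
  ]
}}

```text
time_s: 19.95
eef_pos: [0.502, -0.0713, 0.0666]
orientation: [-0.0, -0.701, 0.713, 0.0]
wrist_force: [-0.2, -1.0, -0.8]
grip_width: 0.252
```

Call:
{"api": "carry_out", "payload": {
  "rows": [
    [0, 0, 0.15, 0, -1],
    [0, 0, 0, 0, -1]
  ]
}}

```text
time_s: 20.15
eef_pos: [0.5021, -0.0713, 0.0652]
orientation: [-0.0, -0.701, 0.713, 0.0]
wrist_force: [0.4, -0.9, -1.4]
grip_width: 0.251
```

Call:
{"api": "carry_out", "payload": {
  "rows": [
    [0, 0, 0.15, 0, -1],
    [0, 0, 0, 0, -1]
  ]
}}

```text
time_s: 20.35
eef_pos: [0.5021, -0.0713, 0.0637]
orientation: [-0.0, -0.701, 0.713, 0.0]
wrist_force: [0.4, -1.2, -0.9]
grip_width: 0.251
```

Call:
{"api": "carry_out", "payload": {
  "rows": [
    [0, 0, 0.15, 0, -1],
    [0, 0, 0, 0, -1]
  ]
}}

```text
time_s: 20.55
eef_pos: [0.5022, -0.0713, 0.0626]
orientation: [0.0, -0.701, 0.713, -0.0]
wrist_force: [-2.5, 0.3, 4.7]
grip_width: 0.249
```

```bash
python3 - <<'E'
from h import *
for n,(x0,y0,x1,y1) in dict(side=(270,130,400,250)).items():
    im=env.snapshot(n)[:,:,::-1]; cv2.imwrite(f"pics/{n}8.png",im); cv2.imwrite(f"pics/{n}8z.png",cv2.resize(im[y0:y1,x0:x1],None,fx=5,fy=5,interpolation=cv2.INTER_CUBIC))
E
```

```text
(no output)
```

View pics/side8z.png

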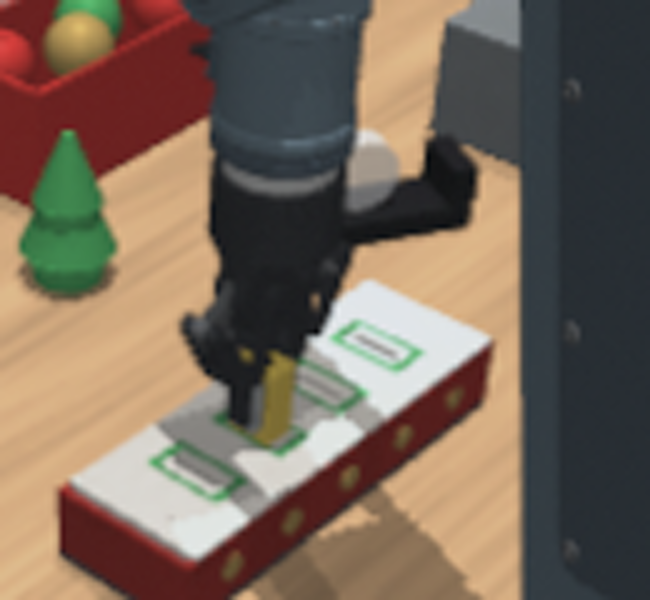

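Call:
{"api": "carry_out", "payload": {
  "rows": [
    [0, 0, 0.1, 0, -1],
    [0, 0, 0, 0, -1]
  ]
}}

```text
time_s: 20.8
eef_pos: [0.5023, -0.0713, 0.062]
orientation: [0.0, -0.701, 0.713, -0.0]
wrist_force: [-3.0, 0.3, 8.7]
grip_width: 0.252
```

Call:
{"api": "carry_out", "payload": {
  "rows": [
    [0, 0, -1, 0, -1],
    [0, 0, -1.5, 0, -1],
    [0, 0, -1.5, 0, -1],
    [0, 0, -1.5, 0, -1],
    [0, 0, -0.4, 0, -1],
    [0, 0, 0, 0, -1],
    [-1.4, 0, 0, 0, -1],
    [-3, 0, 0, 0, -1],
    [-1.4, 0, 0, 0, -1],
    [0, 0, 0, 0, -1],
    [0, 0, 0, 0, -1]
  ]
}}

```text
time_s: 21.9
eef_pos: [0.5028, -0.0128, 0.1198]
orientation: [-0.0, -0.702, 0.713, 0.0]
wrist_force: [0.7, 0.6, -0.9]
grip_width: 0.252
```

```bash
python3 g.py .5025 -.0132 .109 -91
python3 - <<'E'
from h import *
for n,(x0,y0,x1,y1) in dict(side=(270,130,400,250)).items():
    im=env.snapshot(n)[:,:,::-1]; cv2.imwrite(f"pics/{n}9.png",im); cv2.imwrite(f"pics/{n}9z.png",cv2.resize(im[y0:y1,x0:x1],None,fx=5,fy=5,interpolation=cv2.INTER_CUBIC))
E
```

```text
t 21.9 p [ 0.5028 -0.0128  0.1198] yaw -90.89 tilt [-8.e-04 -1.e-04 -1.e+00] F [ 0.73  0.58 -0.94] grip 0.252
need cm [0.04 0.03 1.08] roll 0.11
```

View pics/side9z.png

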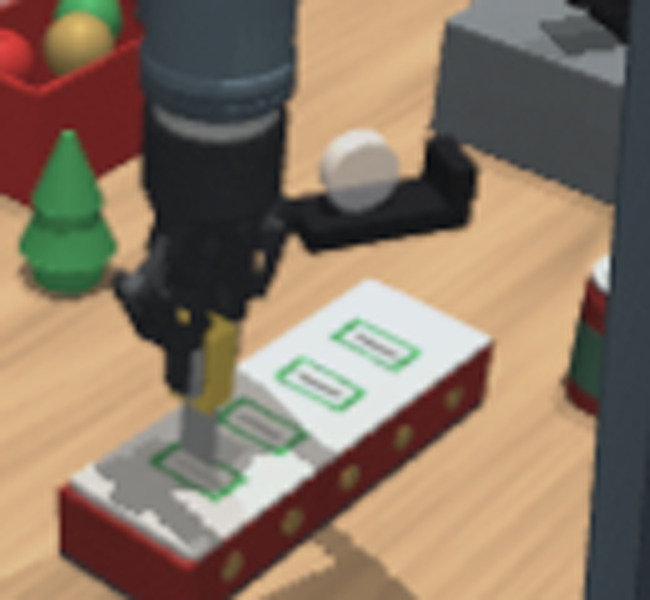

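The blade, tip near (200,460) in the zoom, hangs over slot 4 at (198,472).

Call:
{"api": "carry_out", "payload": {
  "rows": [
    [0, 0, 0.5, 0, -1],
    [0, 0, 0.5, 0, -1],
    [0, 0, 0.1, 0, -1],
    [0, 0, 0, 0, -1]
  ]
}}

```text
time_s: 22.35
eef_pos: [0.5027, -0.0135, 0.1088]
orientation: [-0.0, -0.701, 0.713, 0.0]
wrist_force: [0.3, -0.5, -0.7]
grip_width: 0.25
```

Call:
{"api": "carry_out", "payload": {
  "rows": [
    [0, 0, 0.2, 0, -1],
    [0, 0, 0, 0, -1]
  ]
}}

```text
time_s: 22.55
eef_pos: [0.503, -0.0133, 0.1071]
orientation: [-0.0, -0.701, 0.713, 0.0]
wrist_force: [0.7, 0.8, -0.6]
grip_width: 0.249
```

Call:
{"api": "carry_out", "payload": {
  "rows": [
    [0, 0, 0.2, 0, -1],
    [0, 0, 0, 0, -1]
  ]
}}

```text
time_s: 22.75
eef_pos: [0.503, -0.0132, 0.1051]
orientation: [-0.0, -0.701, 0.713, 0.0]
wrist_force: [-0.8, 0.2, -0.6]
grip_width: 0.253
```

Call:
{"api": "carry_out", "payload": {
  "rows": [
    [0, 0, 0.2, 0, -1],
    [0, 0, 0.1, 0, -1],
    [0, 0, 0, 0, -1]
  ]
}}

```text
time_s: 23.05
eef_pos: [0.503, -0.0132, 0.1021]
orientation: [-0.0, -0.701, 0.713, 0.0]
wrist_force: [-0.5, 0.6, -0.2]
grip_width: 0.25
```

Call:
{"api": "carry_out", "payload": {
  "rows": [
    [0, 0, 0.2, 0, -1],
    [0, 0, 0.1, 0, -1],
    [0, 0, 0, 0, -1]
  ]
}}

```text
time_s: 23.35
eef_pos: [0.5029, -0.0132, 0.0991]
orientation: [-0.0, -0.701, 0.713, 0.0]
wrist_force: [0.4, 0.3, -0.1]
grip_width: 0.254
```

Call:
{"api": "carry_out", "payload": {
  "rows": [
    [0, 0, 0.2, 0, -1],
    [0, 0, 0.2, 0, -1],
    [0, 0, 0.2, 0, -1],
    [0, 0, 0, 0, -1]
  ]
}}

```text
time_s: 23.75
eef_pos: [0.5029, -0.0133, 0.0929]
orientation: [-0.0, -0.701, 0.713, 0.0]
wrist_force: [-0.1, 0.5, -1.0]
grip_width: 0.251
```

Call:
{"api": "carry_out", "payload": {
  "rows": [
    [0, 0, 0.2, 0, -1],
    [0, 0, 0, 0, -1]
  ]
}}

```text
time_s: 23.95
eef_pos: [0.503, -0.0133, 0.0911]
orientation: [-0.0, -0.701, 0.713, 0.0]
wrist_force: [-0.2, -0.6, -1.0]
grip_width: 0.25
```

Call:
{"api": "carry_out", "payload": {
  "rows": [
    [0, 0, 0.2, 0, -1],
    [0, 0, 0, 0, -1]
  ]
}}

```text
time_s: 24.15
eef_pos: [0.5029, -0.0133, 0.0891]
orientation: [-0.0, -0.701, 0.713, 0.0]
wrist_force: [0.8, -0.2, -0.8]
grip_width: 0.251
```

Call:
{"api": "carry_out", "payload": {
  "rows": [
    [0, 0, 0.2, 0, -1],
    [0, 0, 0, 0, -1]
  ]
}}

```text
time_s: 24.35
eef_pos: [0.5029, -0.0133, 0.087]
orientation: [-0.0, -0.701, 0.713, 0.0]
wrist_force: [-0.6, -0.2, -0.4]
grip_width: 0.25
```

Call:
{"api": "carry_out", "payload": {
  "rows": [
    [0, 0, 0.2, 0, -1],
    [0, 0, 0, 0, -1]
  ]
}}

```text
time_s: 24.55
eef_pos: [0.503, -0.0133, 0.085]
orientation: [-0.0, -0.701, 0.713, 0.0]
wrist_force: [-0.3, -0.7, -0.3]
grip_width: 0.25
```

Call:
{"api": "carry_out", "payload": {
  "rows": [
    [0, 0, 0.2, 0, -1],
    [0, 0, 0, 0, -1]
  ]
}}

```text
time_s: 24.75
eef_pos: [0.503, -0.0133, 0.0831]
orientation: [-0.0, -0.701, 0.713, 0.0]
wrist_force: [-0.3, -0.2, -0.8]
grip_width: 0.25
```

Call:
{"api": "carry_out", "payload": {
  "rows": [
    [0, 0, 0.2, 0, -1],
    [0, 0, 0, 0, -1]
  ]
}}

```text
time_s: 24.95
eef_pos: [0.503, -0.0133, 0.081]
orientation: [-0.0, -0.701, 0.713, 0.0]
wrist_force: [-0.7, -0.4, -0.7]
grip_width: 0.25
```

Call:
{"api": "carry_out", "payload": {
  "rows": [
    [0, 0, 0.2, 0, -1],
    [0, 0, 0, 0, -1]
  ]
}}

```text
time_s: 25.15
eef_pos: [0.503, -0.0133, 0.0791]
orientation: [-0.0, -0.701, 0.713, 0.0]
wrist_force: [0.2, -0.3, -0.9]
grip_width: 0.249
```

Call:
{"api": "carry_out", "payload": {
  "rows": [
    [0, 0, 0.2, 0, -1],
    [0, 0, 0, 0, -1]
  ]
}}

```text
time_s: 25.35
eef_pos: [0.5033, -0.0133, 0.0773]
orientation: [0.0, -0.701, 0.713, -0.0]
wrist_force: [-0.8, 0.4, 1.4]
grip_width: 0.25
```

Call:
{"api": "carry_out", "payload": {
  "rows": [
    [0, 0, 0.15, 0, -1],
    [0, 0, 0, 0, -1],
    [0, 0, 0, 0, -1]
  ]
}}

```text
time_s: 25.65
eef_pos: [0.5034, -0.0133, 0.0763]
orientation: [0.0, -0.701, 0.713, -0.0]
wrist_force: [0.3, -0.0, 3.9]
grip_width: 0.252
```

Call:
{"api": "carry_out", "payload": {
  "rows": [
    [0, 0, 0.15, 0, -1],
    [0, 0, 0, 0, -1],
    [0, 0, 0, 0, -1]
  ]
}}

```text
time_s: 25.95
eef_pos: [0.5036, -0.0133, 0.0753]
orientation: [0.0, -0.701, 0.713, -0.0]
wrist_force: [-2.6, -0.0, 9.7]
grip_width: 0.248
```

Call:
{"api": "carry_out", "payload": {
  "rows": [
    [0, 0, -1, 0, -1],
    [0, 0, -1.5, 0, -1],
    [0, 0, -1.5, 0, -1],
    [0, 0, -0.6, 0, -1],
    [0, 0, 0, 0, -1],
    [1.4, 0, 0, 0, -1],
    [3, 0, 0, 0, -1],
    [1.4, 0.1, 0, 0, -1],
    [0, 0, 0, 0, -1],
    [0, 0, 0, 0, -1]
  ]
}}

```text
time_s: 26.95
eef_pos: [0.5006, -0.0715, 0.1197]
orientation: [-0.0, -0.7, 0.714, 0.001]
wrist_force: [0.1, -0.5, -0.5]
grip_width: 0.25
```

```bash
python3 g.py .502 -.0713 .109 -91
```

```text
t 26.95 p [ 0.5006 -0.0715  0.1197] yaw -91.07 tilt [-1.1e-03  8.0e-04 -1.0e+00] F [ 0.06 -0.49 -0.49] grip 0.25
need cm [-0.02 -0.14  1.07] roll -0.07
```

Call:
{"api": "carry_out", "payload": {
  "rows": [
    [0, -0.1, 0.5, 0, -1],
    [0, 0, 0.5, 0, -1],
    [0, 0, 0, 0, -1]
  ]
}}

```text
time_s: 27.25
eef_pos: [0.5013, -0.0704, 0.1091]
orientation: [-0.0, -0.701, 0.713, 0.001]
wrist_force: [-0.6, 0.3, -0.7]
grip_width: 0.249
```

Call:
{"api": "carry_out", "payload": {
  "rows": [
    [0, 0, 0.2, 0, -1],
    [0, 0, 0, 0, -1]
  ]
}}

```text
time_s: 27.45
eef_pos: [0.5021, -0.0709, 0.1083]
orientation: [0.0, -0.701, 0.713, 0.0]
wrist_force: [-0.3, 1.0, 1.0]
grip_width: 0.248
```

Call:
{"api": "carry_out", "payload": {
  "rows": [
    [0, 0, 0.2, 0, -1],
    [0, 0, 0, 0, -1]
  ]
}}

```text
time_s: 27.65
eef_pos: [0.502, -0.0713, 0.1061]
orientation: [-0.0, -0.701, 0.713, 0.0]
wrist_force: [0.7, 0.5, -1.0]
grip_width: 0.249
```

Call:
{"api": "carry_out", "payload": {
  "rows": [
    [0, 0, 0.2, 0, -1],
    [0, 0, 0, 0, -1]
  ]
}}

```text
time_s: 27.85
eef_pos: [0.5019, -0.0713, 0.104]
orientation: [-0.0, -0.701, 0.713, 0.0]
wrist_force: [0.8, 0.5, -0.4]
grip_width: 0.252
```

Call:
{"api": "carry_out", "payload": {
  "rows": [
    [0, 0, 0.3, 0, -1],
    [0, 0, 0.3, 0, -1],
    [0, 0, 0, 0, -1]
  ]
}}

```text
time_s: 28.15
eef_pos: [0.5018, -0.0713, 0.0977]
orientation: [-0.0, -0.701, 0.713, 0.0]
wrist_force: [-0.5, 0.8, -1.1]
grip_width: 0.251
```

Call:
{"api": "carry_out", "payload": {
  "rows": [
    [0, 0, 0.3, 0, -1],
    [0, 0, 0.3, 0, -1],
    [0, 0, 0, 0, -1]
  ]
}}

```text
time_s: 28.45
eef_pos: [0.5018, -0.0713, 0.0918]
orientation: [-0.0, -0.701, 0.713, 0.0]
wrist_force: [-0.9, -0.6, -1.1]
grip_width: 0.248
```

Call:
{"api": "carry_out", "payload": {
  "rows": [
    [0, 0, 0.3, 0, -1],
    [0, 0, 0.3, 0, -1],
    [0, 0, 0, 0, -1]
  ]
}}

```text
time_s: 28.75
eef_pos: [0.5018, -0.0712, 0.0858]
orientation: [-0.0, -0.701, 0.713, 0.0]
wrist_force: [-0.8, 0.9, -1.4]
grip_width: 0.25
```

Call:
{"api": "carry_out", "payload": {
  "rows": [
    [0, 0, 0.3, 0, -1],
    [0, 0, 0.3, 0, -1],
    [0, 0, 0, 0, -1]
  ]
}}

```text
time_s: 29.05
eef_pos: [0.5019, -0.0713, 0.0798]
orientation: [-0.0, -0.701, 0.713, 0.0]
wrist_force: [-0.1, 0.2, -1.0]
grip_width: 0.252
```

Call:
{"api": "carry_out", "payload": {
  "rows": [
    [0, 0, 0.3, 0, -1],
    [0, 0, 0.3, 0, -1],
    [0, 0, 0, 0, -1]
  ]
}}

```text
time_s: 29.35
eef_pos: [0.5019, -0.0713, 0.0738]
orientation: [-0.0, -0.701, 0.713, 0.0]
wrist_force: [-0.3, -0.5, -0.3]
grip_width: 0.252
```

Call:
{"api": "carry_out", "payload": {
  "rows": [
    [0, 0, 0.3, 0, -1],
    [0, 0, 0.3, 0, -1],
    [0, 0, 0, 0, -1]
  ]
}}

```text
time_s: 29.65
eef_pos: [0.5019, -0.0713, 0.0678]
orientation: [-0.0, -0.701, 0.713, 0.0]
wrist_force: [0.0, -1.3, -2.3]
grip_width: 0.252
```

Call:
{"api": "carry_out", "payload": {
  "rows": [
    [0, 0, 0.2, 0, -1],
    [0, 0, 0.2, 0, -1],
    [0, 0, 0, 0, -1]
  ]
}}

```text
time_s: 29.95
eef_pos: [0.502, -0.0713, 0.0641]
orientation: [-0.0, -0.701, 0.713, 0.0]
wrist_force: [0.3, -0.8, -1.1]
grip_width: 0.249
```

Call:
{"api": "carry_out", "payload": {
  "rows": [
    [0, 0, 0.15, 0, -1],
    [0, 0, 0.1, 0, -1],
    [0, 0, 0, 0, -1],
    [0, 0, 0, 0, -1]
  ]
}}

```text
time_s: 30.35
eef_pos: [0.5023, -0.0713, 0.0624]
orientation: [0.0, -0.701, 0.713, -0.0]
wrist_force: [-1.7, -0.3, 5.9]
grip_width: 0.251
```

Call:
{"api": "carry_out", "payload": {
  "rows": [
    [0, 0, -0.05, 0, -1],
    [0, 0, 0, 0, -0.3],
    [0, 0, 0, 0, 0],
    [0, 0, 0, 0, 0.4],
    [0, 0, 0, 0, 0.7],
    [0, 0, 0, 0, 0.7],
    [0, 0, 0, 0, 0.7],
    [0, 0, 0, 0, 0.7]
  ]
}}

```text
time_s: 31.15
eef_pos: [0.5021, -0.0713, 0.0623]
orientation: [0.0, -0.701, 0.713, 0.0]
wrist_force: [0.2, 0.4, 1.0]
grip_width: 0.852
```

```bash
python3 - <<'E'
from h import *
for n,(x0,y0,x1,y1) in dict(side=(270,130,400,250)).items():
    im=env.snapshot(n)[:,:,::-1]; cv2.imwrite(f"pics/{n}10.png",im); cv2.imwrite(f"pics/{n}10z.png",cv2.resize(im[y0:y1,x0:x1],None,fx=5,fy=5,interpolation=cv2.INTER_CUBIC))
E
```

```text
(no output)
```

View pics/side10z.png

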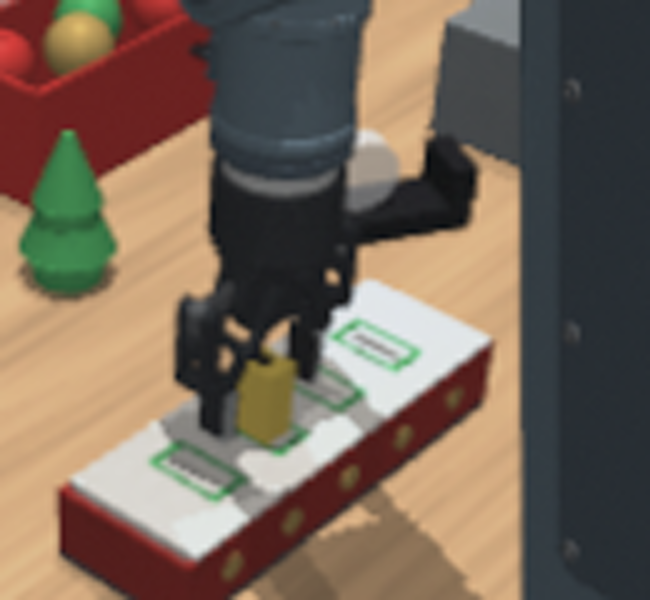

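Call:
{"api": "carry_out", "payload": {
  "rows": [
    [0, 0, -0.5, 0, 0.7],
    [0, 0, -1, 0, 0.7],
    [0, 0, -2, 0, 0.7],
    [0, 0, -3, 0, 0.7],
    [0, 0, -4, 0, 0.7],
    [0, 0, -4, 0, 0.7],
    [0, 0, -2, 0, 0.7],
    [4, 0, 0, 0, 0.7],
    [4, 0, 0, 0, 0.7],
    [4, 0, 0, 0, 0.7],
    [4, 0, 0, 0, 0.7],
    [4, 0, 0, 0, 0.7],
    [4, 0, 0, 0, 0.7],
    [4, 0, 0, 0, 0.7],
    [0, 0, 0, 0, 0.7],
    [0, 0, 0, 0, 0.7]
  ]
}}

```text
time_s: 32.8
eef_pos: [0.497, -0.3519, 0.2277]
orientation: [0.0, -0.7, 0.714, 0.0]
wrist_force: [0.0, -0.3, -0.3]
grip_width: 0.848
```

```bash
python3 - <<'E'
from h import *
print(env.state()["time_s"])
for n,(x0,y0,x1,y1) in dict(side=(140,130,400,330),top=(150,130,440,300)).items():
    im=env.snapshot(n); cv2.imwrite(f"pics/{n}11.png",im[:,:,::-1]); cv2.imwrite(f"pics/{n}11z.png",cv2.resize(im[y0:y1,x0:x1,::-1],None,fx=2.7,fy=2.7,interpolation=cv2.INTER_CUBIC))
    a=cv2.imread(f"pics/{n}0.png")[:,:,::-1]; d=(cv2.GaussianBlur(cv2.absdiff(a,im).max(2),(3,3),0)>45)
    print(n,blobs(d,20))
E
```

```text
32.8
side [([386.31, 57.51], [369, 0, 41, 142, 3151]), ([412.2, 11.55], [409, 0, 8, 29, 56]), ([501.57, 3.39], [496, 0, 15, 9, 84]), ([540.59, 17.49], [516, 0, 44, 43, 1359]), ([480.73, 27.32], [472, 12, 21, 35, 334]), ([435.92, 34.13], [431, 31, 12, 8, 75]), ([426.97, 69.94], [417, 43, 26, 71, 344]), ([540.11, 44.26], [533, 42, 19, 5, 35]), ([462.54, 89.51], [456, 74, 15, 38, 236]), ([528.52, 78.91], [525, 76, 9, 6, 23]), ([527.48, 109.37], [512, 84, 39, 63, 1088]), ([411.07, 114.94], [402, 93, 19, 46, 347]), ([445.4, 133.18], [434, 98, 22, 68, 246]), ([425.78, 123.49], [419, 119, 14, 10, 93]), ([419.06, 148.26], [415, 129, 13, 47, 88]), ([396.51, 166.85], [388, 141, 20, 55, 391]), ([445.79, 159.0], [444, 153, 4, 12, 24]), ([364.18, 180.76], [350, 161, 26, 42, 491]), ([418.29, 180.02], [412, 176, 13, 9, 94]), ([467.36, 194.45], [441, 179, 61, 27, 1183]), ([412.59, 195.66], [410, 187, 7, 23, 41]), ([321.9, 208.51], [315, 199, 14, 20, 217]), ([387.8, 245.5], [359, 209, 72, 67, 3216]), ([507.17, 230.36], [497, 208, 23, 39, 444]), ([406.69, 302.22], [341, 219, 148, 137, 6428]), ([252.57, 264.35], [245, 254, 16, 22, 237]), ([342.86, 274.62], [333, 264, 24, 29, 414]), ([555.78, 280.11], [551, 272, 9, 16, 114]), ([432.18, 337.18], [428, 334, 10, 8, 45])]
top [([420.01, 278.92], [326, 161, 171, 209, 14512]), ([495.52, 209.12], [470, 186, 51, 50, 1396]), ([313.1, 236.04], [309, 230, 9, 13, 112]), ([216.0, 240.8], [210, 235, 13, 13, 123]), ([236.27, 350.96], [184, 280, 112, 140, 8774]), ([308.2, 294.03], [299, 287, 21, 16, 153]), ([304.31, 319.92], [272, 306, 65, 38, 1305]), ([459.26, 390.68], [278, 345, 282, 75, 11101])]
```

View pics/side11z.png

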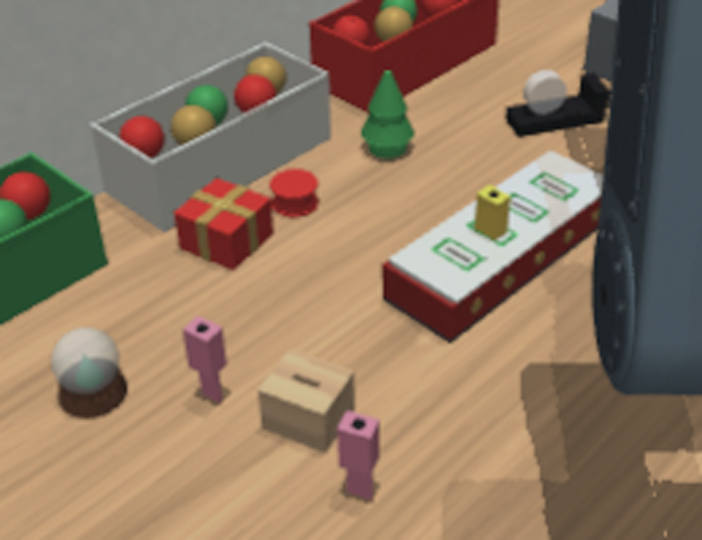

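View pics/top11z.png

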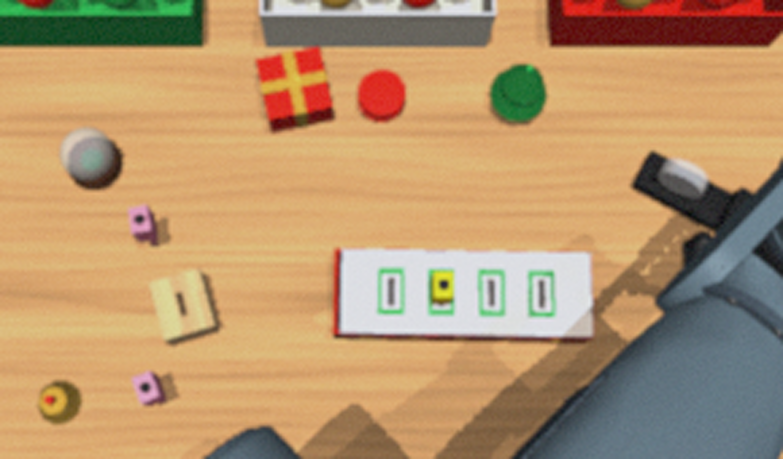

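```bash
python3 - <<'E'
from h import *
print(tri((314.1,235.9),(322.6,202.2)))
print(env.state()["time_s"]); print(env.finish_job())
E
```

```text
(array([ 0.49929964, -0.07047541,  0.10131903]), np.float64(0.005680653110633489))
32.9
the job is handed in; nothing more can be done
None
```

I took the yellow gauge from its holder and tested slots 1 to 4 in order, starting at the end farthest from the holder. Only slot 3 takes the whole blade. I left the gauge standing there, let go, backed the arm clear and handed the job in at about 33 s.

| Slot | Result | Depth | Highest force read |
|---|---|---|---|
| 1 | jammed | about 20 mm | 11 N |
| 2 | jammed | about 28 mm | 13 N |
| 3 | fully home | 45 mm | 9 N |
| 4 | jammed | about 30.5 mm | 10 N |

After testing slot 4 I went back to slot 3 and pushed the blade home again, with 6 N on the shoulder.

**Last checks:**
- **Gauge:** both cameras show it upright in slot 3.
- **Other things:** I saw nothing out of place in the final pictures. The before/after comparison showed changes only at the gauge, the emptied holder, and the arm and its shadows. The arm hid the tin and part of the tape dispenser in those pictures, so I could not check them.
- **Disagreement:** the handle top came out at z = 0.101 m from the two cameras, against 0.105 m expected. The two sight lines missed each other by 5.7 mm, so this check is coarse. The fully-home reading rests on the arm height at contact and the forces felt.

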